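Test a printer's roller limit switch and confirm it on the console

TASK

The 3D printer is in its limit-switch test. With closed fingertips lightly press down the roller of the roller-arm limit switch on the printer's front rail all the way and let it spring back up, then lightly press the square key on the control console fully down to confirm, let it come back up and withdraw. Pinch and lift nothing, and leave the plunger switch, the other keys, the knob, the print on the bed, the glue bottle and the scraper alone.

Things in the scene. Friction and masses are not known exactly. Their poses are not given: they have to be found in the camera images.
- roller_top (a point): Top of the white roller (18 mm diameter, 14 mm wide, its axle along the mount's x) at the free end of the steel arm of the roller-arm limit switch. The point moves with the arm; untouched it is 65 mm above the mount's underside, that is 105 mm above the table. Press straight down from above with the closed fingertips, centred on this point. Its z axis points up at rest.
- roller (a joint): Angle of the roller arm in rad: 0 up at rest, 0.25 pressed to its stop; the roller then is about 11 mm lower. Spring return: the roller starts to move at about 1.3 N and reaches the stop at about 3.6 N.
- roller_mount: Black housing of the roller switch with all it carries, fixed on the rail: 28 x 56 x 34 mm (x, y, z). Origin at the centre of its underside, on the rail's top, 40 mm above the table. Its y axis runs along the rail; the arm is hinged 22 mm to -y of the origin, 44 mm above the underside, and the roller is 23 mm to +y of the origin.
- plunger (a joint): Travel of the plunger of the other limit switch in m, 0 up, 0.006 pressed in. Leave alone.
- plunger_mount: Black housing of the other switch, the same size as the roller switch's, fixed on the same rail 140 mm from it (either may be the one on the left). Origin at the centre of its underside. In the middle of its top stands a white plunger 14 mm in diameter, its tip 60 mm above the underside. Leave alone.
- printer: Base of the printer, fixed. Origin on the table under the bed's centre. Dark bed plate 235 x 235 mm, its top 70 mm above the table; the front rail is 40 x 300 x 40 mm along y, centred 160 mm to -x of the origin.
- console: Black control console, fixed: 150 x 230 x 50 mm (x, y, z), origin at the centre of its underside. Three white keys in a row along y, 40 mm to -x of the origin and 65 mm apart: a square, a round and a long one, in any order. Behind them (+x) a raked screen to 85 mm above the table and a knob.
- square_key_top (a point): Centre of the top face of the square key, 24 x 24 mm, 12 mm proud of its black mounting plate; untouched it is 64 mm above the table. Moves with the key. Press straight down.
- square_key (a joint): Travel of the square key in m: 0 up, 0.008 fully down. Spring return: it starts to move at about 1.5 N and is fully down at about 5.5 N; its stop is hard, so press slowly.
- square_key_mount: Black mounting plate, 34 x 46 x 2 mm, of the square key, with the key it carries. Fixed on the console's top, origin at the centre of its underside, 50 mm above the table.
- round_key (a joint): Travel of the round key (26 mm diameter) in m, 0 up, 0.008 down. Leave alone.
- long_key (a joint): Travel of the long key (12 x 40 mm) in m, 0 up, 0.008 down. Leave alone.
- knob (a joint): Turn of the console's knob in rad, 0 as it starts, growing clockwise. Leave alone.
- print: White printed elbow, about 150 x 90 x 52 mm, lying loose on the bed; origin at the centre of its underside. Leave alone.
- glue: Glue bottle, 34 mm diameter, 95 mm high, standing loose on the table; origin at the centre of its underside. Leave alone.
- scraper: Scraper with a handle, about 190 x 50 x 18 mm, lying loose on the table; its blade at its +x end. Leave alone.

How it is judged:
By the outcome, as a careful person would: the job done as asked, in the order asked, and still so for the second after the job is handed in, with the robot touching nothing.
It also fails if it takes over 43 s, if anything falls off the work surface, if the arm or the gripper's body presses on something with over 40 N, if the wrist force passes 120 N, or if a joint passes its speed limit or range.

ROBOT

A 6-joint arm with a two-finger parallel gripper is mounted at the origin on the work surface. World frame = base frame: x ahead of the robot, y to its left, z up, the work surface at z = 0. Lengths are in m, angles in degrees, forces in N, time in s.
With the tool pointing down it reaches from about 0.3 to 0.75 m from the base axis. Payload 8.5 kg.
Tool frame: the origin (TCP) lies at the very end of the fingers, on their centre line; the grasp point (between the pads) lies 19 mm behind it; z points along the fingers, y is the line along which they close (so a half turn about z gives the same grasp; the last joint's range is limited). The gripper opens to 85 mm and grips with 20 to 120 N. Pads are 22 mm wide; open, the fingers measure 114 mm over their backs; the gripper's body (76 mm by 85 mm) begins 54 mm behind the grasp point. The pads swing forward as they close: fully open they stand 13 mm farther back than shut.
Start: joints at [-77.023, 21.807, 74.336, -0, 83.858, -12.336], TCP at [0.235, -0.497, 0.231] pointing down, gripper open.
Joint ranges: [-178.18, 178.18], [-50.72, 133.34], [12.68, 142.11], [-81.47, 261.47], [9.98, 163.14], [-165.26, 165.26]. Speed limits (degrees/s): [136.94, 136.94, 180, 180, 180, 180].

INTERFACE

Orientations are given as a 3x3 rotation matrix whose columns are the frame's x, y, z axes.
In Python, from rig import observe, cams, ticket gives the robot as it stands.
- The arm moves only by the tool move_arm, never from a script. Its arguments are lists of equal length, an entry for each row: "jaw": the finger opening in cm, from 0 to 8.54; "dp": the shift along the tool's x, y, z in cm, a list of three; "turn": the turn, a rotation vector about the tool's x, y, z in rad, a list of three. In form: {"jaw": [jaw, ...], "dp": [[tx, ty, tz], ...], "turn": [[wx, wy, wz], ...]}. A call has 1 to 12 rows; each row shifts and turns the commanded pose from where the row before left it, along the tool's axes as they then stand; what a row does not reach is not made up. A row lasts 1/12 s, in which the tool goes at most 41.7 mm and 7.16 degrees, less where a joint would pass 70% of its speed; a pose out of reach is approached as far as the arm can. A call is refused whole if a number of a shift passes 4.17 or a number of a turn 0.125, either way. A call with a gripper value outside its range is refused whole. The fingers move at their own pace and stop on an object; "force" is the grip in N (left out, the last holds). Time passes only in rows, so rows that do not move let the fingers close. It gives the time, the measured TCP pose, the force, the opening and the grip force at its end, in the units of the state.
- observe(): the state, without advancing time (a new reading comes with each control period).
- cams.get_image(name): name is "scene" or "top"; returns (picture, depth): 480x640x3 uint8, red, green, blue; 480x640 float32, m along the optical axis (not along the pixel's ray), 0 where there is no reading.
- cams.calibration(name): a dict with "vertical_fov" (degrees; the focal length in pixels is half the picture's height over the tangent of half this angle, whatever the lens; pixels are square), "cx", "cy" (the principal point, pixels), "k1" (the pictures are not rectified: a ray, as slopes to the right and down, at radius r is drawn at 1 + k1 r^2 times it, then the intrinsics apply), "view" (4x4, takes a point from world to camera coordinates). Camera axes: x right, y up, looking along -z (the intrinsics and any distortion apply to the point x, -y, -z); pixel columns grow to the right and rows downward; lengths in m; the calibration is good to about 2 mm. A picture is of the moment at which its call begins. calibration takes no time and is no camera call.
- ticket.close_job(): hands the job in; it is judged then, once.
Trained networks look in the newest picture that a camera, given by its name, has taken for a name from the list of things; names that differ only in an ending like _2 or _b are one class to them, and where a whole thing is asked for, a point or a joint stands for the part that bears it (a point fixed in the world has none). Each returns a list of dicts, best first, with "p" (0 to 1); they miss things now and then, are a little off and sometimes report something else, mostly with a low value. They report only what shows in the picture. A call takes as long as a camera call.
- cams.spot_in(camera, query): "box" ([centre column, centre row, width, height] as shares, 0 to 1, of the picture: columns of its width, rows of its height, round what is visible of it).
- cams.outline_of(camera, query): "mask" (480x640 bool, what is visible of it) and "box" ([centre column, centre row, width, height] as shares, 0 to 1, of the picture: columns of its width, rows of its height, round what is visible of it).
- cams.mark_of(camera, query): "location" ([column, row] as shares, 0 to 1, of the picture: columns of its width, rows of its height: a listed point, or the origin of a listed thing).
The state is a dict: "time_s": time; "q": joint angles; "qvel": joint speeds; "joint_efforts": joint torques, N m; "position": TCP position; "tool_rot": TCP orientation; "ft_force": force on the tool from outside, world axes, zero at the start; "wrist_torque": the same for the moment, N m; "grip_width": finger opening in m; "gripper_force": force on a finger pad.
Only numpy, scipy, OpenCV 4.12 (cv2) and the standard library are available. Lean on these libraries where they do the work, as an engineer would, in place of code of your own. Each camera call takes 0.05 s, during which the arm holds its last target. There are 200 camera calls.

## Working session

There is one attempt and no reset: what is moved stays moved. The work goes in short steps, Python scripts to look and compute and a tool call to move; the robot and the scene stay as the last step left them, time stands still between calls to the robot, and variables do not carry over. Pictures are saved under pics/ and viewed, at most 10 in all, crops included, and the job is handed in when it is done.

Besides the shell and the picture viewer there is one more tool, called after "Emit:" as a command line: name --argument value ..., lists and objects as JSON in quotes. move_arm: Moves the arm, as the interface text tells. Its arguments: {"type":"object","properties":{"jaw":{"type":"array","items":{"type":"number"}},"dp":{"type":"array","items":{"type":"array","items":{"type":"number"}}},"turn":{"type":"array","items":{"type":"array","items":{"type":"number"}}},"force":{"type":"number"}},"required":["jaw","dp","turn"]}

```bash
mkdir -p pics
cat > h.py <<'E'
import numpy as np, cv2
from rig import observe, cams, ticket
def ray(cam,u,v):
    c=cams.calibration(cam); f=240/np.tan(np.radians(c["vertical_fov"]/2))
    d=np.array([(u-c["cx"])/f,(v-c["cy"])/f]); s=d.copy()
    for _ in range(20): s=d/(1+c["k1"]*(s@s))
    V=np.array(c["view"]); R=V[:3,:3]; o=-R.T@V[:3,3]
    return o, R.T@np.array([s[0],-s[1],-1])
def at_z(cam,u,v,z):
    o,d=ray(cam,u,v); return o+d*(z-o[2])/d[2]
def at_d(cam,u,v,dep):
    o,d=ray(cam,u,v); return o+d*dep
E
python3 - <<'E'
from h import *
for n in ["scene","top"]:
    im,dp=cams.get_image(n); cv2.imwrite(f"pics/{n}0.png",im[...,::-1])
    for q,z in [("roller_top",.105),("roller_mount",.04),("plunger_mount",.04),("square_key_top",.064),("square_key_mount",.05),("console",0),("printer",0)]:
        for r in cams.mark_of(n,q)[:2]:
            u,v=r["location"][0]*640,r["location"][1]*480
            print(n,q,round(r["p"],2),round(u),round(v),at_z(n,u,v,z).round(4),at_d(n,u,v,dp[min(int(v),479),min(int(u),639)]).round(4))
s=observe(); print(s["time_s"],s["position"],np.round(s["tool_rot"],3),s["ft_force"])
E
```

```text
scene roller_top 0.66 426 250 [0.5253 0.1362 0.105 ] [0.5235 0.1358 0.1034]
scene roller_top 0.43 412 272 [0.5905 0.1359 0.105 ] [0.5443 0.1239 0.058 ]
scene roller_mount 0.89 408 272 [0.529  0.1113 0.04  ] [0.5465 0.1161 0.0578]
scene plunger_mount 0.98 483 290 [0.5045 0.2515 0.04  ] [0.5338 0.2526 0.0688]
scene square_key_top 0.49 287 206 [ 0.4964 -0.1939  0.064 ] [ 0.4966 -0.1938  0.0642]
scene square_key_mount 0.58 287 212 [ 0.4998 -0.1924  0.05  ] [ 0.5083 -0.186   0.0581]
scene console 0.77 259 226 [ 0.5242 -0.2569  0.    ] [ 0.5937 -0.1956  0.0751]
scene printer 0.66 414 364 [0.6906 0.194  0.    ] [0.7631 0.2075 0.1082]
top roller_top 0.64 219 298 [0.5231 0.1348 0.105 ] [0.5231 0.1345 0.1068]
top roller_mount 0.96 233 291 [0.535  0.1182 0.04  ] [0.5346 0.1128 0.0758]
top square_key_top 0.48 396 313 [ 0.4904 -0.1939  0.064 ] [ 0.4904 -0.1935  0.0667]
top square_key_mount 0.61 396 312 [ 0.4932 -0.1955  0.05  ] [ 0.4935 -0.1938  0.063 ]
top console 0.72 425 292 [ 0.5302 -0.2601  0.    ] [ 0.5298 -0.2508  0.0516]
top printer 0.59 202 220 [0.6812 0.187  0.    ] [0.6653 0.1636 0.115 ]
0.8 [ 0.235164   -0.49717754  0.23134738] [[ 0.904  0.428  0.   ]
 [ 0.428 -0.904 -0.   ]
 [-0.     0.    -1.   ]] [ 0.04941988 -0.23302933  0.48653368]
```

View pics/scene0.png

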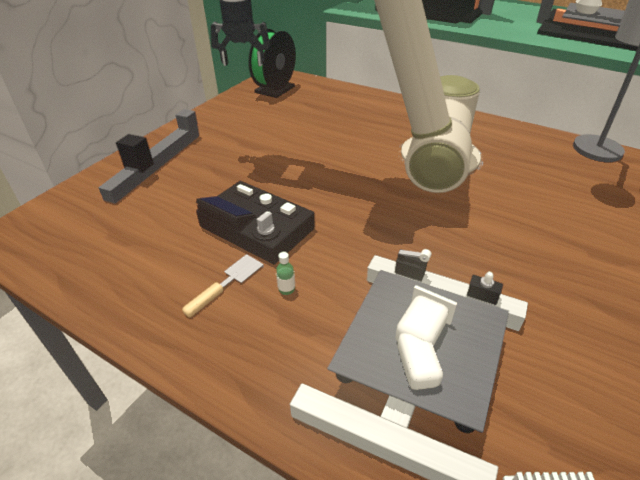

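View pics/top0.png

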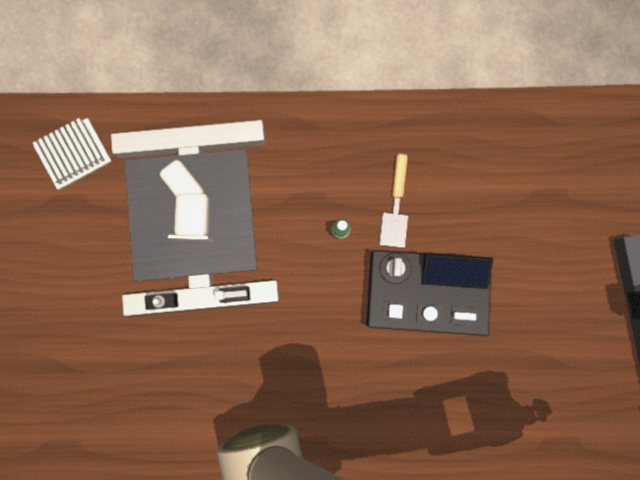

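The pictures show the roller at top (219,298) and scene (426,250). The square key is at top (396,312) and scene (287,208), and the plunger is on the left at top (158,301). I'll refine these from depth.

Run:
```python
from h import *
for n,(ru,rv),(ku,kv) in [("top",(219,298),(396,312)),("scene",(426,252),(287,208))]:
    im,dp=cams.get_image(n)
    def pts(u0,v0,r): return np.array([[*at_d(n,u,v,dp[v,u]),u,v,*im[v,u]] for v in range(v0-r,v0+r+1) for u in range(u0-r,u0+r+1)])
    for nm,P,lo,hi,c in [("roller",pts(ru,rv,22),.094,.12,(.523,.136)),("key",pts(ku,kv,16),.0585,.072,(.493,-.194))]:
        m=(P[:,2]>lo)&(P[:,2]<hi)&(np.hypot(P[:,0]-c[0],P[:,1]-c[1])<.03)&(P[:,5:].min(1)>110)
        Q=P[m]; print(n,nm,len(Q),"med",np.median(Q[:,:3],0).round(4),"min",Q[:,:3].min(0).round(4),"max",Q[:,:3].max(0).round(4),"pix",Q[:,3:5].mean(0).round(1), at_z(n,*Q[:,3:5].mean(0),.105 if nm=="roller" else .064).round(4))
        print(cv2.minAreaRect((Q[:,:2]*1000).astype(np.float32)))
    if n=="top":
        a=np.hstack([cv2.resize(im[v-25:v+26,u-30:u+31],None,fx=6,fy=6,interpolation=2) for u,v in [(ru,rv),(ku,kv)]]); cv2.imwrite("pics/c1.png",a[...,::-1])
        for q in ("roller_mount","console"):
            M=cams.outline_of(n,q)[0]["mask"]; v,u=np.nonzero(M); z=.074 if q=="roller_mount" else .05
            X=np.array([at_z(n,a,b,z)[:2]*1000 for a,b in zip(u,v)],np.float32); print(q,cv2.minAreaRect(X))
```

```text
Traceback (most recent call last):
  File "h.py", line 12, in at_d
    o,d=ray(cam,u,v); return o+d*dep
        ~~~^^^^^^^^^
  File "h.py", line 4, in ray
    c=cams.calibration(cam); f=240/np.tan(np.radians(c["vertical_fov"]/2))
ValueError: time passes only in moves, steps and waits
```

```bash
sed -i 's/c=cams.calibration(cam);/c=cal(cam);/; s/^def ray/import functools\ncal=functools.lru_cache(cams.calibration)\ndef ray/' h.py
python3 - <<'E'
from h import *
for n,(ru,rv),(ku,kv) in [("top",(219,298),(396,312)),("scene",(426,252),(287,208))]:
    im,dp=cams.get_image(n)
    def pts(u0,v0,r): return np.array([[*at_d(n,u,v,dp[v,u]),u,v,*im[v,u]] for v in range(v0-r,v0+r+1) for u in range(u0-r,u0+r+1)])
    for nm,P,lo,hi,c in [("roller",pts(ru,rv,22),.094,.12,(.523,.136)),("key",pts(ku,kv,16),.0585,.072,(.493,-.194))]:
        m=(P[:,2]>lo)&(P[:,2]<hi)&(np.hypot(P[:,0]-c[0],P[:,1]-c[1])<.03)&(P[:,5:].min(1)>110)
        Q=P[m]; print(n,nm,len(Q),"med",np.median(Q[:,:3],0).round(4),"min",Q[:,:3].min(0).round(4),"max",Q[:,:3].max(0).round(4),"pix",Q[:,3:5].mean(0).round(1), at_z(n,*Q[:,3:5].mean(0),.105 if nm=="roller" else .064).round(4))
        print(cv2.minAreaRect((Q[:,:2]*1000).astype(np.float32)))
    if n=="top":
        a=np.hstack([cv2.resize(im[v-25:v+26,u-30:u+31],None,fx=6,fy=6,interpolation=2) for u,v in [(ru,rv),(ku,kv)]]); cv2.imwrite("pics/c1.png",a[...,::-1])
        for q in ("roller_mount","console"):
            M=cams.outline_of(n,q)[0]["mask"]; v,u=np.nonzero(M); z=.074 if q=="roller_mount" else .05
            X=np.array([at_z(n,a,b,z)[:2]*1000 for a,b in zip(u,v)],np.float32); print(q,cv2.minAreaRect(X))
E
```

```text
top roller 114 med [0.5279 0.1307 0.1023] min [0.5205 0.1105 0.0943] max [0.5353 0.1433 0.1086] pix [221.8 294.8] [0.5282 0.1294 0.105 ]
((527.8577270507812, 126.89224243164062), (32.780174255371094, 14.70590877532959), 89.61286926269531)
top key 164 med [ 0.4951 -0.1934  0.0653] min [ 0.4837 -0.2056  0.0598] max [ 0.5065 -0.1806  0.0707] pix [395.7 310.8] [ 0.4954 -0.1933  0.064 ]
((495.0665588378906, -193.11712646484375), (24.898704528808594, 22.703723907470703), 89.2745590209961)
roller_mount ((530.2929077148438, 114.50616455078125), (29.104171752929688, 66.80095672607422), 4.872613430023193)
console ((531.2500610351562, -259.97698974609375), (235.0982208251953, 152.46539306640625), 85.09890747070312)
scene roller 103 med [0.5337 0.1368 0.1006] min [0.5221 0.114  0.094 ] max [0.5379 0.1459 0.1062] pix [423.8 254.3] [0.5369 0.1369 0.105 ]
((531.5865478515625, 130.0738525390625), (14.788156509399414, 32.434024810791016), 8.482056617736816)
scene key 95 med [ 0.499  -0.1889  0.0636] min [ 0.4836 -0.2036  0.0587] max [ 0.5087 -0.1775  0.0677] pix [287.8 207.4] [ 0.499  -0.1889  0.064 ]
((496.9308166503906, -190.29275512695312), (25.219558715820312, 25.47342300415039), 84.53628540039062)
```

View pics/c1.png

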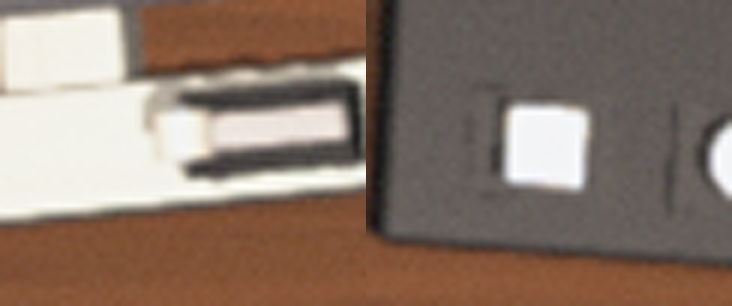

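Fused estimates are roller top ≈ (0.528, 0.1355, 0.105) and square key ≈ (0.496, -0.192, 0.064). The key size of 24 mm and both heights match what is given. Next: close the jaw, square the tool up and go across.

Emit:
move_arm --jaw '[0,0,0,0,0,0,0,0,0,0,0,0]' --dp '[[0,0,0],[0,0,0],[0,0,0],[0,0,0],[1.0,-2.2,0],[1.6,-3.5,0],[1.7,-3.6,0],[1.7,-3.6,0],[1.7,-3.6,0],[1.7,-3.6,0],[1.7,-3.6,0],[1.7,-3.6,0]]' --turn '[[0,0,0.11],[0,0,0.11],[0,0,0.11],[0,0,0.11],[0,0,0],[0,0,0],[0,0,0],[0,0,0],[0,0,0],[0,0,0],[0,0,0],[0,0,0]]'

```text
time_s: 2.05
position: [0.363, -0.2222, 0.2315]
tool_rot: [[1.0, 0.001, 0.0], [0.001, -1.0, -0.0], [0.0, 0.0, -1.0]]
ft_force: [0.8, -0.1, 1.1]
grip_width: -0.0001
gripper_force: 0.0
```

Emit:
move_arm --jaw '[0,0,0,0,0,0,0,0,0,0,0,0]' --dp '[[1.7,-3.6,0],[1.7,-3.6,0],[1.7,-3.6,0],[1.7,-3.6,0],[1.7,-3.6,0],[1.7,-3.6,0],[1.7,-3.6,0],[1.7,-3.6,0],[1.5,-3.2,0],[1.0,-2.0,0],[0,0,0],[0,0,0]]' --turn '[[0,0,0],[0,0,0],[0,0,0],[0,0,0],[0,0,0],[0,0,0],[0,0,0],[0,0,0],[0,0,0],[0,0,0],[0,0,0],[0,0,0]]'

```text
time_s: 3.05
position: [0.523, 0.1171, 0.231]
tool_rot: [[1.0, 0.004, -0.001], [0.004, -1.0, -0.0], [-0.001, 0.0, -1.0]]
ft_force: [-0.7, 0.4, 0.2]
grip_width: -0.0001
gripper_force: 0.0
```

Emit:
move_arm --jaw '[0,0,0,0,0,0,0,0]' --dp '[[0.5,-1.85,0],[0,0,2.5],[0,0,3.0],[0,0,2.5],[0,0,2.0],[0,0,1.1],[0,0,0],[0,0,0]]' --turn '[[0,0,0],[0,0,0],[0,0,0],[0,0,0],[0,0,0],[0,0,0],[0,0,0],[0,0,0]]'

```text
time_s: 3.72
position: [0.5279, 0.1339, 0.1206]
tool_rot: [[1.0, 0.001, -0.0], [0.001, -1.0, -0.0], [-0.0, 0.0, -1.0]]
ft_force: [0.1, -0.3, 0.8]
grip_width: -0.0001
gripper_force: 0.0
```

Run:
```python
from h import *
im,dp=cams.get_image("scene"); im2,_=cams.get_image("top")
a=np.hstack([cv2.resize(im[180:300,370:490],None,fx=3.3,fy=3.3,interpolation=2),cv2.resize(im2[240:360,160:280],None,fx=3.3,fy=3.3,interpolation=2)]); cv2.imwrite("pics/c2.png",a[...,::-1])
s=observe(); print(s["position"],s["ft_force"])
def px(cam,p):
    c=cal(cam); V=np.array(c["view"]); q=V[:3,:3]@p+V[:3,3]; s=np.array([q[0],-q[1]])/-q[2]; f=240/np.tan(np.radians(c["vertical_fov"]/2)); return s*(1+c["k1"]*(s@s))*f+[c["cx"],c["cy"]]
print((px("scene",np.array(s["position"]))-[370,180])*3.3, (px("scene",np.array([.528,.1355,.105]))-[370,180])*3.3)
```

```text
[0.52851128 0.13429086 0.1215456 ] [-0.26269208 -0.05860054 -0.72492297]
[183.0420764  212.44614765] [181.02396492 234.77834585]
```

View pics/c2.png

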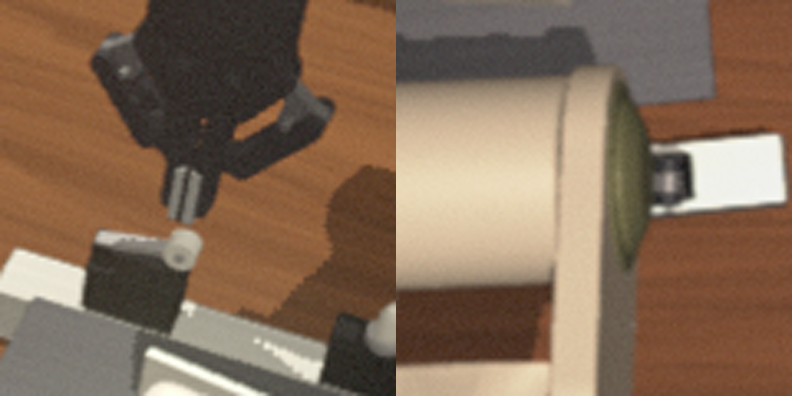

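The left half shows the closed tips at (183,215), directly above the roller at (183,240). They are well aligned, so I'm pressing slowly.

Emit:
move_arm --jaw '[0,0,0,0,0,0]' --dp '[[0,0,0.4],[0,0,0.4],[0,0,0.3],[0,0,0.3],[0,0,0.2],[0,0,0]]' --turn '[[0,0,0],[0,0,0],[0,0,0],[0,0,0],[0,0,0],[0,0,0]]'

```text
time_s: 4.32
position: [0.528, 0.135, 0.104]
tool_rot: [[1.0, 0.002, -0.0], [0.002, -1.0, 0.0], [-0.0, -0.0, -1.0]]
ft_force: [-1.0, 0.1, 2.2]
grip_width: 0.0003
gripper_force: 0.6
```

Emit:
move_arm --jaw '[0,0,0]' --dp '[[0,0,0.2],[0,0,0.15],[0,0,0]]' --turn '[[0,0,0],[0,0,0],[0,0,0]]'

```text
time_s: 4.57
position: [0.5282, 0.135, 0.1008]
tool_rot: [[1.0, 0.002, 0.0], [0.002, -1.0, 0.0], [0.0, -0.0, -1.0]]
ft_force: [0.3, 1.2, 2.4]
grip_width: 0.0
gripper_force: 1.2
```

Emit:
move_arm --jaw '[0,0,0,0]' --dp '[[0,0,0.15],[0,0,0.15],[0,0,0.1],[0,0,0]]' --turn '[[0,0,0],[0,0,0],[0,0,0],[0,0,0]]'

```text
time_s: 4.9
position: [0.5281, 0.1349, 0.0967]
tool_rot: [[1.0, 0.002, 0.0], [0.002, -1.0, 0.0], [0.0, -0.0, -1.0]]
ft_force: [0.2, 1.9, 3.1]
grip_width: -0.0
gripper_force: 1.6
```

Emit:
move_arm --jaw '[0,0,0]' --dp '[[0,0,0.1],[0,0,0.1],[0,0,0]]' --turn '[[0,0,0],[0,0,0],[0,0,0]]'

```text
time_s: 5.15
position: [0.5281, 0.1349, 0.0947]
tool_rot: [[1.0, 0.002, 0.0], [0.002, -1.0, 0.0], [0.0, -0.0, -1.0]]
ft_force: [0.3, 3.0, 3.4]
grip_width: 0.0
gripper_force: 1.7
```

Emit:
move_arm --jaw '[0,0]' --dp '[[0,0,0.1],[0,0,0]]' --turn '[[0,0,0],[0,0,0]]'

```text
time_s: 5.32
position: [0.528, 0.1349, 0.0937]
tool_rot: [[1.0, 0.002, 0.0], [0.002, -1.0, 0.0], [0.0, -0.0, -1.0]]
ft_force: [0.5, 2.1, 3.5]
grip_width: -0.0001
gripper_force: 1.8
```

Emit:
move_arm --jaw '[0,0]' --dp '[[0,0,0.05],[0,0,0]]' --turn '[[0,0,0],[0,0,0]]'

```text
time_s: 5.48
position: [0.5281, 0.1349, 0.0934]
tool_rot: [[1.0, 0.002, 0.0], [0.002, -1.0, 0.0], [0.0, -0.0, -1.0]]
ft_force: [-0.7, 2.8, 4.4]
grip_width: 0.0002
gripper_force: 2.3
```

Near the stop; going on until the force steps up clearly.

Emit:
move_arm --jaw '[0,0]' --dp '[[0,0,0.05],[0,0,0]]' --turn '[[0,0,0],[0,0,0]]'

```text
time_s: 5.65
position: [0.5281, 0.135, 0.0932]
tool_rot: [[1.0, 0.002, 0.001], [0.002, -1.0, 0.0], [0.001, -0.0, -1.0]]
ft_force: [-1.4, 2.6, 6.9]
grip_width: 0.0001
gripper_force: 3.7
```

Emit:
move_arm --jaw '[0,0,0]' --dp '[[0,0,0.03],[0,0,0],[0,0,0]]' --turn '[[0,0,0],[0,0,0],[0,0,0]]'

```text
time_s: 5.9
position: [0.5282, 0.135, 0.0932]
tool_rot: [[1.0, 0.002, 0.001], [0.002, -1.0, 0.0], [0.001, -0.0, -1.0]]
ft_force: [-0.8, 2.9, 9.7]
grip_width: -0.0001
gripper_force: 4.5
```

The roller is at its stop: the height no longer changes and the force has risen. Releasing and moving over to the key.

Emit:
move_arm --jaw '[0,0,0,0,0,0,0,0,0,0,0,0]' --dp '[[0,0,-0.2],[0,0,-0.4],[0,0,-0.5],[0,0,-0.6],[0,0,-1.5],[0,0,-3.0],[0,0,-3.0],[0,0,-2.0],[-0.2,2.0,0],[-0.4,3.5,0],[-0.4,4.0,0],[-0.4,4.0,0]]' --turn '[[0,0,0],[0,0,0],[0,0,0],[0,0,0],[0,0,0],[0,0,0],[0,0,0],[0,0,0],[0,0,0],[0,0,0],[0,0,0],[0,0,0]]'

```text
time_s: 6.9
position: [0.5135, -0.0013, 0.2048]
tool_rot: [[1.0, 0.003, -0.0], [0.003, -1.0, -0.0], [-0.0, 0.0, -1.0]]
ft_force: [1.7, -1.3, 0.4]
grip_width: -0.0001
gripper_force: 0.0
```

Emit:
move_arm --jaw '[0,0,0,0,0,0,0,0]' --dp '[[-0.4,4.0,0],[-0.4,4.0,0],[-0.4,4.0,0],[-0.4,4.0,0],[-0.2,2.2,0],[0,1.0,0],[0,0,0],[0,0,0]]' --turn '[[0,0,0],[0,0,0],[0,0,0],[0,0,0],[0,0,0],[0,0,0],[0,0,0],[0,0,0]]'

```text
time_s: 7.57
position: [0.4965, -0.1916, 0.2045]
tool_rot: [[1.0, 0.002, -0.0], [0.002, -1.0, 0.001], [-0.0, -0.001, -1.0]]
ft_force: [1.0, -0.4, -0.3]
grip_width: 0.0
gripper_force: 0.0
```

Run:
```python
from h import *
im,dp=cams.get_image("scene"); im2,_=cams.get_image("top")
a=np.hstack([cv2.resize(im[190:290,370:470],None,fx=4,fy=4,interpolation=2),cv2.resize(im[140:240,230:330],None,fx=4,fy=4,interpolation=2)]); cv2.imwrite("pics/c3.png",a[...,::-1])
P=np.array([at_d("scene",u,v,dp[v,u]) for v in range(240,266) for u in range(415,435)])
m=(np.hypot(P[:,0]-.528,P[:,1]-.135)<.015); print("roller max z",np.sort(P[m,2])[-12:].round(4))
print(observe()["position"],observe()["ft_force"])
```

```text
roller max z [0.1048 0.1048 0.1049 0.1049 0.105  0.1053 0.1053 0.1055 0.1055 0.1055
 0.1056 0.1062]
[ 0.49669229 -0.19070145  0.20459593] [-0.8893171  -0.03565754  1.0982914 ]
```

View pics/c3.png

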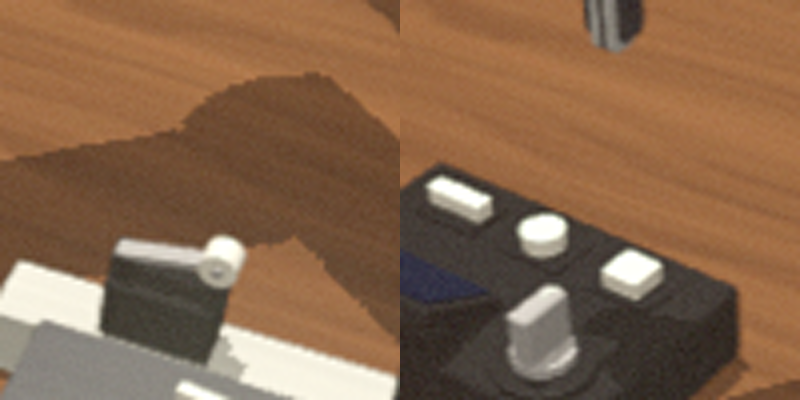

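The roller is back up at 105 mm, and the tips at (612,48) hang above the square key at (632,268). Descending.

Emit:
move_arm --jaw '[0,0,0,0,0,0,0,0,0]' --dp '[[0,0,2.0],[0,0,3.5],[0,0,3.5],[0,0,2.2],[0,0,1.2],[0,0,0.6],[0,0,0.3],[0,0,0],[0,0,0]]' --turn '[[0,0,0],[0,0,0],[0,0,0],[0,0,0],[0,0,0],[0,0,0],[0,0,0],[0,0,0],[0,0,0]]'

```text
time_s: 8.42
position: [0.4971, -0.192, 0.0724]
tool_rot: [[1.0, 0.002, 0.001], [0.002, -1.0, -0.001], [0.001, 0.001, -1.0]]
ft_force: [-0.2, -0.0, 0.0]
grip_width: 0.0002
gripper_force: 0.0
```

Emit:
move_arm --jaw '[0,0,0,0,0,0]' --dp '[[0,0,0.2],[0,0,0.2],[0,0,0.2],[0,0,0.1],[0,0,0.1],[0,0,0]]' --turn '[[0,0,0],[0,0,0],[0,0,0],[0,0,0],[0,0,0],[0,0,0]]'

```text
time_s: 8.92
position: [0.4966, -0.1922, 0.0635]
tool_rot: [[1.0, 0.002, -0.0], [0.002, -1.0, 0.0], [-0.0, -0.0, -1.0]]
ft_force: [-0.8, 0.6, 0.8]
grip_width: -0.0001
gripper_force: 0.8
```

Emit:
move_arm --jaw '[0,0,0,0,0,0]' --dp '[[0,0,0.1],[0,0,0.1],[0,0,0.1],[0,0,0.1],[0,0,0.1],[0,0,0]]' --turn '[[0,0,0],[0,0,0],[0,0,0],[0,0,0],[0,0,0],[0,0,0]]'

```text
time_s: 9.42
position: [0.4966, -0.1922, 0.0585]
tool_rot: [[1.0, 0.002, -0.0], [0.002, -1.0, -0.0], [-0.0, 0.0, -1.0]]
ft_force: [-1.5, -0.2, 4.1]
grip_width: -0.0002
gripper_force: 2.1
```

Emit:
move_arm --jaw '[0,0,0,0]' --dp '[[0,0,0.1],[0,0,0.05],[0,0,0.05],[0,0,0]]' --turn '[[0,0,0],[0,0,0],[0,0,0],[0,0,0]]'

```text
time_s: 9.75
position: [0.4966, -0.1922, 0.0565]
tool_rot: [[1.0, 0.002, -0.0], [0.002, -1.0, -0.0], [-0.0, 0.0, -1.0]]
ft_force: [-1.7, -0.1, 4.8]
grip_width: 0.0002
gripper_force: 2.6
```

Emit:
move_arm --jaw '[0,0,0]' --dp '[[0,0,0.05],[0,0,0.03],[0,0,0]]' --turn '[[0,0,0],[0,0,0],[0,0,0]]'

```text
time_s: 10.0
position: [0.4966, -0.1922, 0.056]
tool_rot: [[1.0, 0.002, 0.0], [0.002, -1.0, -0.0], [0.0, 0.0, -1.0]]
ft_force: [-1.8, 0.0, 7.0]
grip_width: -0.0002
gripper_force: 3.6
```

Emit:
move_arm --jaw '[0,0,0]' --dp '[[0,0,0.03],[0,0,0],[0,0,0]]' --turn '[[0,0,0],[0,0,0],[0,0,0]]'

```text
time_s: 10.25
position: [0.4966, -0.1923, 0.056]
tool_rot: [[1.0, 0.002, 0.0], [0.002, -1.0, -0.0], [0.0, 0.0, -1.0]]
ft_force: [-2.7, 1.2, 9.4]
grip_width: 0.0001
gripper_force: 5.0
```

The key is fully down, held at 56 mm with 9 N. Releasing and withdrawing.

Emit:
move_arm --jaw '[0,0,0,0,0,0,0,0,0,0,0,0]' --dp '[[0,0,-0.2],[0,0,-0.3],[0,0,-0.4],[0,0,-0.5],[0,0,-1.5],[0,0,-3.0],[0,0,-3.5],[0,0,-3.5],[0,0,-2.0],[0,0,0],[0,0,0],[0,0,0]]' --turn '[[0,0,0],[0,0,0],[0,0,0],[0,0,0],[0,0,0],[0,0,0],[0,0,0],[0,0,0],[0,0,0],[0,0,0],[0,0,0],[0,0,0]]'

```text
time_s: 11.25
position: [0.4962, -0.1919, 0.2034]
tool_rot: [[1.0, 0.002, -0.002], [0.002, -1.0, 0.001], [-0.002, -0.001, -1.0]]
ft_force: [0.6, 0.5, 0.3]
grip_width: 0.0001
gripper_force: 0.0
```

Run:
```python
from h import *
im,dp=cams.get_image("scene")
P=np.array([at_d("scene",u,v,dp[v,u]) for v in range(195,222) for u in range(275,300)])
m=(np.hypot(P[:,0]-.496,P[:,1]+.192)<.009); print("key z",np.median(P[m,2]).round(4))
print(observe()["position"],observe()["ft_force"],observe()["time_s"])
print(ticket.close_job())
```

```text
key z 0.0639
[ 0.49613282 -0.19185142  0.20310071] [0.04910294 0.53807949 0.25632606] 11.3
the job is handed in; nothing more can be done
None
```

I pressed the roller and then the square key to their stops (about 10 N and 9 N); both sprang back up, the arm withdrew, and I handed the job in at 11.3 s; the verdict was not shown.

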